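Park the sprung jaw and free the make-up palette

TASK

The make-up palette is clamped in the sloping holder by a spring-loaded orange jaw. Draw the jaw back by its red knob and park the knob in the holding notch of its J-shaped slot so that the jaw stays open by itself when you let go; then take the palette out and set it down gently, colours up, in the middle of the green mat, leaving the jaw parked. Do not drop the palette, and leave the spray can, the brush pot and the amber bottle where they stand.

Things in the scene. Friction and masses are not known exactly. Their poses are not given: they have to be found in the camera images.
- holder: Sloping palette holder fixed on the counter: dark base plate 130 x 270 mm, grey bed 110 mm wide (own x), sloping at 30 degrees and rising towards its own +y. Origin on the counter under its middle, z up. In its own axes up-slope is u = (0, 0.866, 0.5), the slope's normal n = (0, -0.5, 0.866), and v = own x runs level across the slope.
- ledge (a point): Point at the middle of the ledge's inner face, level with the pad's top; holder's axes. The ledge is steel, 42 mm wide, 10 mm thick, 16 mm high above the pad's top; it stops the palette at the low end.
- pad (a point): Point on the top of the black rubber pad under the palette's middle, 60 mm up-slope of the ledge; holder's axes. The pad is 42 mm wide and its top stands 14 mm above the grey bed, so the palette overhangs it by 10 mm at each side, with free room beside.
- notch (a point): Centre of the stem's resting place in the holding notch, on the slotted plate's top; holder's axes. The aluminium plate's top is 12 mm higher (along n) than the pad's top. Its J-shaped slot has a straight leg up-slope, a cross leg towards the holder's own +x and a short leg 12 mm back down-slope: the notch. The parked knob's axis stands on this point.
- jaw (a joint): Slide of the orange jaw up the slope (m). About 0 pressing on the palette, grows up-slope. A spring pushes it back with about 9 N at 0, rising to 15 N at 0.052. The stem can cross between straight leg and notch only at 0.046 to 0.058 (middle 0.052); parked in the notch it reads about 0.034.
- jaw_face (a point): Upper edge, at mid-width, of the orange jaw's face that presses on the palette; moves with the jaw. The jaw is 52 mm wide (along v), 14 mm thick, its top 26 mm above the pad's top (8 mm above the palette).
- knob (a joint): Sideways slide of the red knob on the jaw towards the holder's own +x (m): 0 (play 3 mm either way) in the straight leg, 0.019 to 0.027 in the notch (middle 0.023). A light spring (under 1 N) pulls it back to 0. So: up-slope to jaw 0.052, sideways to knob 0.023, then back down-slope until the notch holds it.
- knob_grip (a point): Point on the red knob's axis at mid-height; moves with the knob and jaw. The knob is a cylinder of 28 mm diameter, 38 mm long, axis along the slope's normal n; its lower end is 6 mm above the slotted plate, this point 25 mm above it. Free room all round: the jaw's back is 51 mm down-slope of the knob's edge.
- palette: Black palette with eight round colours on top, a slab 62 mm wide (own x), 120 mm long (own y) and 18 mm thick (own z, colours up), about 0.16 kg. Origin at the centre of its underside. At the start it lies on the slope, its length up-slope, its sides free to be gripped across its 62 mm width.
- green_mat: Green mat fixed on the counter, 140 mm (own x) by 170 mm (own y), 3 mm thick; origin at the centre of its underside. The palette belongs in its middle.
- blue_mat: Blue mat of the same size, not used. The two mats may have changed places.
- spray_can: Red spray can, 48 mm diameter, 150 mm tall, standing; origin at the centre of its underside. Leave alone.
- brush_pot: Steel pot holding three make-up brushes, 72 mm diameter, 75 mm tall (155 mm with the brushes), standing; origin at the centre of its underside. Leave alone.
- amber_bottle: Amber bottle, 44 mm diameter, 100 mm tall, standing; origin at the centre of its underside. Leave alone.
Mind the look-alikes: they are no part of the job. Of the things that look like the green_mat, take the one that is nearest to the robot's base at the start.

How it is judged:
On the way, in this order (a step that is already met when the one before it is completed fails the run):
1. the jaw is parked: the knob rests in the holding notch with the fingers off everything, the palette still lying in the holder (value of joint jaw between 0.028 and 0.041 m and value of joint knob above 0.016 m and contact force between the fingers and anything else below 0.1 N and distance of palette from where it was at the start of the episode below 0.025 m), for 0.3 s.
2. the palette is lifted clear of the holder with the jaw still parked (distance between palette and ledge above 0.1 m and distance of palette from where it was at the start of the episode above 0.05 m and contact force between the fingers and palette above 0.5 N and value of joint jaw above 0.028 m and value of joint knob above 0.016 m), for 0.1 s.
At the end, for the whole second after the job is handed in: The palette lies flat on the green mat, colours up, at rest, its centre within 30 mm of the mat's centre (any direction of its length); the jaw is still parked, the knob in the holding notch (jaw 28 to 41 mm, knob beyond 16 mm) (horizontal distance between palette and green_mat below 0.03 m and z of palette in the frame of green_mat between 0.001 and 0.007 m and angle between palette's own z axis and vertical below 0.08 rad and linear speed of palette below 0.02 m/s and value of joint jaw between 0.028 and 0.041 m and value of joint knob above 0.016 m); the robot touches nothing.
It fails at once if the palette is dropped or knocked loose: it moves faster than 0.45 m/s (a fall of about 10 mm) while the fingers are off it (linear speed of palette above 0.45 m/s and contact force between the fingers and palette below 0.05 N).
It fails at once if the spray can, brush pot or amber bottle is moved by more than 30 mm or tipped over (distance of any of spray_can, brush_pot, amber_bottle from where it was at the start of the episode above 0.03 m or angle between any of spray_can, brush_pot, amber_bottle's own z axis and vertical above 0.5 rad).
It also fails if it takes over 53 s, if anything falls off the work surface, if the arm or the gripper's body presses on something with over 40 N, if the wrist force passes 120 N, or if a joint passes its speed limit or range.

ROBOT

A 7-joint arm with a two-finger parallel gripper is mounted at the origin on the work surface. World frame = base frame: x ahead of the robot, y to its left, z up, the work surface at z = 0. Lengths are in m, angles in rad, forces in N, time in s.
With the tool pointing down it reaches from about 0.4 to 0.875 m from the base axis. Payload 4.4 kg.
Tool frame: the origin (TCP) lies at the very end of the fingers, on their centre line; the grasp point (between the pads) lies 19 mm behind it; x points along the fingers, z is the direction in which the jaws open and shut, and the axes are right-handed (so a half turn about x gives the same grasp; the last joint's range is limited). The gripper opens to 85 mm and grips with 20 to 120 N. Pads are 22 mm wide; open, the fingers measure 114 mm over their backs; the gripper's body (76 mm by 85 mm) begins 54 mm behind the grasp point. The pads swing forward as they close: fully open they stand 13 mm farther back than shut.
Start: joints at [-0.066, 0.628, 0.038, 1.517, -0.027, 0.996, -0.02], TCP at [0.65, 0, 0.231] pointing down, gripper open.
Joint ranges: [-3.06, 3.06], [-0.37, 2.12], [-1.25, 1.32], [0.18, 2.47], [-1.1, 4.24], [0.23, 1.98], [-2.94, 2.94]. Speed limits (rad/s): [2.57, 2.57, 3.14, 3.14, 3.14, 3.14, 3.14].

INTERFACE

Orientations are given as a unit quaternion [w, x, y, z].
In Python, from bench import bot gives the robot as it stands.
- The arm moves only by the tool step_arm, never from a script. Its argument "rows" is text: rows parted by semicolons, each of 6 numbers parted by spaces: the shift along the tool's x, y, z as a fraction of full scale, then the turn, a rotation vector about the tool's x, y, z as a fraction of full scale. A call has 1 to 12 rows; each row shifts and turns the commanded pose from where the row before left it, along the tool's axes as they then stand; what a row does not reach is not made up. Full scale, the value 1, is 30 mm for a shift and 0.12 rad for a turn. A row lasts 1/8 s, in which the tool goes at most 62.5 mm and 10.7 degrees, less where a joint would pass 70% of its speed; a pose out of reach is approached as far as the arm can. A call with a number of a shift or a turn outside -1 to 1 is refused whole. A call with a gripper value outside its range is refused whole. "grip" is the opening, from 0 (shut) to 1 (fully open), set as the call begins (left out, the last holds). The fingers move at their own pace and stop on an object; "squeeze" is the grip in N (left out, the last holds). Time passes only in rows, so rows that do not move let the fingers close. It gives the time, the measured TCP pose, the force and the opening at its end, in the units of the state.
- bot.get_state(): the state, without advancing time (a new reading comes with each control period).
- bot.read_camera(name): name is "scene" or "side" or "wrist"; returns the picture (384x512x3 uint8, red, green, blue); there is no depth.
- bot.camera_params(name): a dict with "mtx" (3x3 intrinsics, pixels), "extrinsics" (4x4, takes a point from camera to world coordinates); the wrist camera has in their place "T_tool_cam" (4x4, takes a point from camera to tool coordinates, whose origin is the TCP and whose axes are the tool frame's). Camera axes: x right, y up, looking along -z (the intrinsics and any distortion apply to the point x, -y, -z); pixel columns grow to the right and rows downward; lengths in m; the calibration is good to about 2 mm. A picture is of the moment at which its call begins: read the wrist's pose just before it. camera_params takes no time and is no camera call.
- bot.job_done(): hands the job in, once; it reports no verdict.
The state is a dict: "clock": time; "joint_pos": joint angles; "qvel": joint speeds; "joint_efforts": joint torques, N m; "ee_pos": TCP position; "eef_rot": TCP orientation; "ft_force": force on the tool from outside, world axes, zero at the start; "moment": the same for the moment, N m; "opening": opening from 0.0 (shut) to 1.0 (fully open).
Only numpy, scipy, OpenCV 4.12 (cv2) and the standard library are available. Lean on these libraries where they do the work, as an engineer would, in place of code of your own. Each camera call takes 0.05 s, during which the arm holds its last target.

## Working session

There is one attempt and no reset: what is moved stays moved. The work goes in short steps, Python scripts to look and compute and a tool call to move; the robot and the scene stay as the last step left them, time stands still between calls to the robot, and variables do not carry over. Pictures are saved under pics/ and viewed, and the job is handed in when it is done.

Besides the shell and the picture viewer there is one more tool, called after ">>>" as name(argument=value, ...) on one line, values as JSON. step_arm: Moves the arm, as the interface text tells. Shift numbers are shares of 30 mm and turn numbers shares of 0.12 rad, none past 1 either way. Its arguments: {"type":"object","properties":{"rows":{"type":"string"},"grip":{"type":"number"},"squeeze":{"type":"number"}},"required":["rows"]}

```bash
ls; mkdir -p pics; python3 - <<'E'
from bench import bot
import cv2,json
print(bot.get_state())
for n in ["scene","side","wrist"]:
    im=bot.read_camera(n); cv2.imwrite(f"pics/{n}0.png",im[:,:,::-1]); print(n,bot.camera_params(n))
E
```

```text
pics
{'clock': 0.0, 'joint_pos': array([-0.06583045,  0.62934588,  0.03845307,  1.51838382, -0.02702403,
        0.99626236, -0.01998171]), 'qvel': array([ 1.48719949e-03,  4.37115290e-05,  1.28352968e-03, -9.72672722e-04,
       -6.54542041e-05, -2.27853323e-04, -5.24737332e-04]), 'joint_efforts': array([-1.11932164e-03, -5.63405585e+01,  1.22606792e+00, -1.93450052e+01,
        1.09587883e-02,  1.05136272e-02, -8.84369996e-06]), 'ee_pos': array([6.49378414e-01, 4.90618889e-05, 2.30384368e-01]), 'eef_rot': array([ 7.06441363e-01, -1.33107929e-05,  7.07771574e-01,  5.29311203e-06]), 'ft_force': array([ 0.28351072,  0.15946439, -0.74619531]), 'moment': array([-0.04896497,  0.05416583, -0.00515455]), 'opening': 0.9951932269194032}
scene {'mtx': array([[486.47379219,   0.        , 257.51426315],
       [  0.        , 486.47379219, 193.26830223],
       [  0.        ,   0.        ,   1.        ]]), 'extrinsics': array([[ 0.74984113, -0.51411696,  0.41643971,  1.25979765],
       [ 0.66150553,  0.5709712 , -0.48621222, -0.85981114],
       [ 0.01219487,  0.64005909,  0.7682289 ,  1.351283
[... 320 characters left out ...]
0.11999294, -0.64779616,  0.75230435,  0.91368896],
       [ 0.01827081,  0.7562102 ,  0.65407362,  0.99727762],
       [ 0.        ,  0.        ,  0.        ,  1.        ]])}
wrist {'mtx': array([[299.95608479,   0.        , 252.55714656],
       [  0.        , 299.95608479, 196.985944  ],
       [  0.        ,   0.        ,   1.        ]]), 'T_tool_cam': array([[ 2.51114235e-04,  2.57942104e-01, -9.66160343e-01,
        -1.42183925e-01],
       [ 6.42448770e-04,  9.66160132e-01,  2.57942215e-01,
         6.48096865e-02],
       [ 9.99999762e-01, -6.85481486e-04,  7.69019757e-05,
         3.11612108e-04],
       [ 0.00000000e+00,  0.00000000e+00,  0.00000000e+00,
         1.00000000e+00]])}
```

View pics/scene0.png

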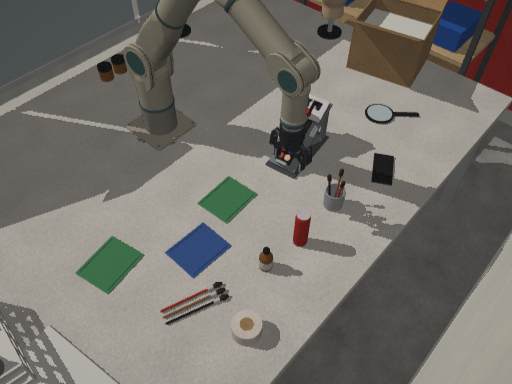

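View pics/side0.png

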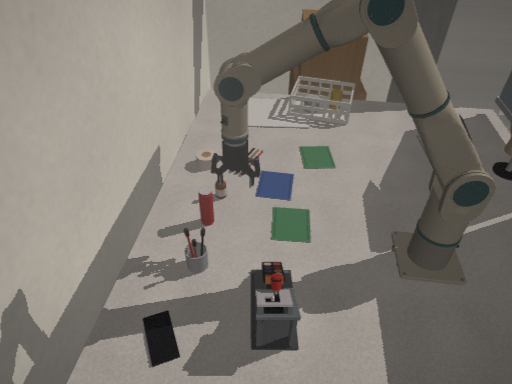

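View pics/wrist0.png

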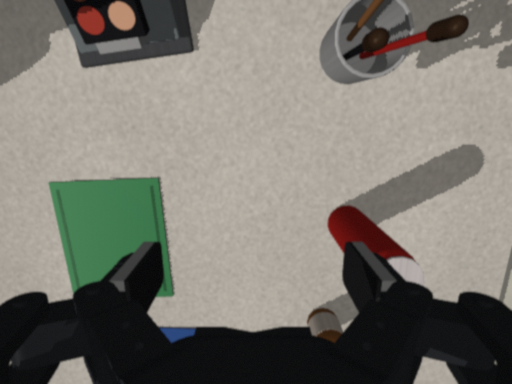

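Candidates for the green mat: scene (228,199)/side (291,224), and scene (110,263)/side (317,157). The blue one, at scene (198,250), isn't wanted. I'll measure all three and crop the holder.

```bash
cat > h.py <<'E'
import numpy as np, cv2
from bench import bot
from scipy.spatial.transform import Rotation as R
def campose(n,st=None):
    p=bot.camera_params(n)
    if n!="wrist": return p["mtx"],p["extrinsics"]
    st=st or bot.get_state(); T=np.eye(4); q=st["eef_rot"]; T[:3,:3]=R.from_quat([q[1],q[2],q[3],q[0]]).as_matrix(); T[:3,3]=st["ee_pos"]
    return p["mtx"],T@p["T_tool_cam"]
def ray(n,u,v,st=None):
    K,E=campose(n,st); d=np.array([(u-K[0,2])/K[0,0],-(v-K[1,2])/K[1,1],-1.]); return E[:3,3],E[:3,:3]@d
def onz(n,u,v,z=0,st=None):
    o,d=ray(n,u,v,st); return o+d*(z-o[2])/d[2]
def proj(n,P,st=None):
    K,E=campose(n,st); c=np.linalg.inv(E)@np.append(P,1); return K[0,2]+K[0,0]*c[0]/-c[2],K[1,2]+K[1,1]*c[1]/c[2]
def tri(obs):
    A=np.zeros((3,3));b=np.zeros(3)
    for o,d in obs:
        d=d/np.linalg.norm(d);M=np.eye(3)-np.outer(d,d);A+=M;b+=M@o
    return np.linalg.solve(A,b)
def matc(n,im,color):
    hsv=cv2.cvtColor(im,cv2.COLOR_RGB2HSV)
    lo,hi={"g":((45,80,30),(80,255,255)),"b":((100,120,40),(130,255,255))}[color]
    m=cv2.inRange(hsv,lo,hi); m=cv2.morphologyEx(m,cv2.MORPH_CLOSE,np.ones((5,5)))
    cs,_=cv2.findContours(m,cv2.RETR_EXTERNAL,cv2.CHAIN_APPROX_NONE)
    return [cv2.minAreaRect(c)and c for c in cs if cv2.contourArea(c)>400]
E
python3 - <<'E'
from h import *
st=bot.get_state()
for n in ["scene","side"]:
    im=cv2.imread(f"pics/{n}0.png")[:,:,::-1].copy()
    for c in "gb":
        for k in matc(n,im,c):
            w=np.array([onz(n,*p[0],0.003)[:2] for p in k],np.float32)
            print(n,c,k.mean(0).round(),cv2.minAreaRect(w), 'r',np.hypot(*cv2.minAreaRect(w)[0]))
im=cv2.imread("pics/side0.png")
cv2.imwrite("pics/c1.png",cv2.resize(im[250:360,235:315],None,fx=6,fy=6,interpolation=2)[:600])
im=cv2.imread("pics/scene0.png")
cv2.imwrite("pics/c2.png",cv2.resize(im[80:185,250:345],None,fx=5.7,fy=5.7,interpolation=2))
E
```

```text
scene g [[110. 264.]] ((0.37086382508277893, -0.5424748063087463), (0.13736563920974731, 0.1673641800880432), 9.6316556930542) r 0.6571292812184996
scene g [[227. 199.]] ((0.4646230638027191, -0.09586089849472046), (0.1378227174282074, 0.16708213090896606), 2.3873043060302734) r 0.4744090042122311
scene b [[198. 249.]] ((0.5404130220413208, -0.3147773742675781), (0.16656531393527985, 0.13725236058235168), 88.1468734741211) r 0.6254046927731067
scene b [[456.  25.]] ((0.5420135855674744, 1.5174747705459595), (0.1882580667734146, 0.49176493287086487), 14.551407814025879) r 1.6113684886403923
side g [[291. 225.]] ((0.46406733989715576, -0.09716533124446869), (0.13415436446666718, 0.1651686578989029), 2.37876033782959) r 0.47413035924212826
side g [[316. 156.]] ((0.37150564789772034, -0.5455175638198853), (0.12730270624160767, 0.1501234620809555), 8.236716270446777) r 0.660004438512263
```

View pics/c1.png

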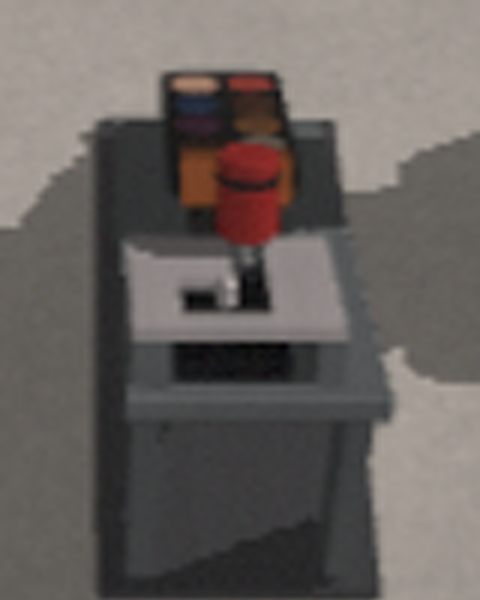

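View pics/c2.png

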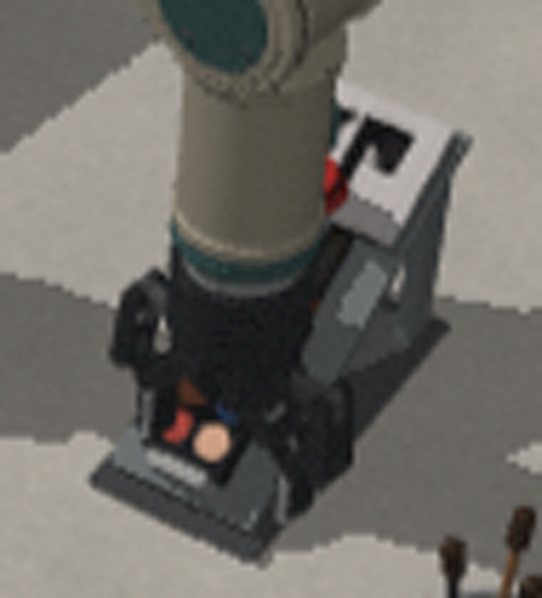

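```bash
python3 - <<'E'
from h import *
for n,pts in {"side":[(251.2,270.3),(290.8,270.3),(251.5,347),(297.5,347)],"scene":[(266.3,164.2),(296,178.2),(328.4,137.4)]}.items():
    for p in pts: print(n,p,onz(n,*p,0.0).round(3),onz(n,*p,0.01).round(3))
E
```

```text
side (251.2, 270.3) [0.581 0.134 0.   ] [0.58  0.142 0.01 ]
side (290.8, 270.3) [0.453 0.116 0.   ] [0.453 0.124 0.01 ]
side (251.5, 347) [0.546 0.394 0.   ] [0.545 0.399 0.01 ]
side (297.5, 347) [0.421 0.377 0.   ] [0.422 0.383 0.01 ]
scene (266.3, 164.2) [0.457 0.126 0.   ] [0.463 0.118 0.01 ]
scene (296, 178.2) [0.585 0.146 0.   ] [0.59  0.138 0.01 ]
scene (328.4, 137.4) [0.546 0.404 0.   ] [0.551 0.395 0.01 ]
```

>>> step_arm(rows="-1 1 0 0 0 0;-1 1 0 0 0 0;-1 1 0 0 0 0;0 0 0 0 0 0;0 0 0 0 0 0")

```text
clock: 0.78
ee_pos: [0.6495, 0.0888, 0.3204]
eef_rot: [0.707, -0.0, 0.708, -0.001]
ft_force: [-0.4, -0.5, -1.0]
opening: 0.999
```

```bash
python3 - <<'E'
from h import *
st=bot.get_state(); print(st)
import pickle; pickle.dump(st,open("st1.pkl","wb"))
for n in ["wrist","side"]:
    im=bot.read_camera(n); cv2.imwrite(f"pics/{n}1.png",im[:,:,::-1])
im=cv2.imread("pics/wrist1.png");cv2.imwrite("pics/w1b.png",cv2.resize(im,(800,600),interpolation=2))
E
```

```text
{'clock': 0.775, 'joint_pos': array([-0.20449373,  0.56524838,  0.04400552,  1.37687496, -0.02402925,
        1.20176242, -0.15930993]), 'qvel': array([ 0.01593261,  0.01189258,  0.00893744,  0.0127297 ,  0.00070518,
        0.00120729, -0.00172132]), 'joint_efforts': array([-1.33622669e+00, -5.62778914e+01,  4.72139474e-01, -2.21945894e+01,
       -1.17940013e-01, -2.40999064e-02, -2.08708079e-03]), 'ee_pos': array([0.64950116, 0.08883582, 0.32036005]), 'eef_rot': array([ 7.06561765e-01, -2.60771731e-04,  7.07650931e-01, -7.51039463e-04]), 'ft_force': array([-0.418858  , -0.46194708, -1.03514481]), 'moment': array([ 0.00142656,  0.00580496, -0.0047802 ]), 'opening': 0.9988200861862045}
```

View pics/w1b.png

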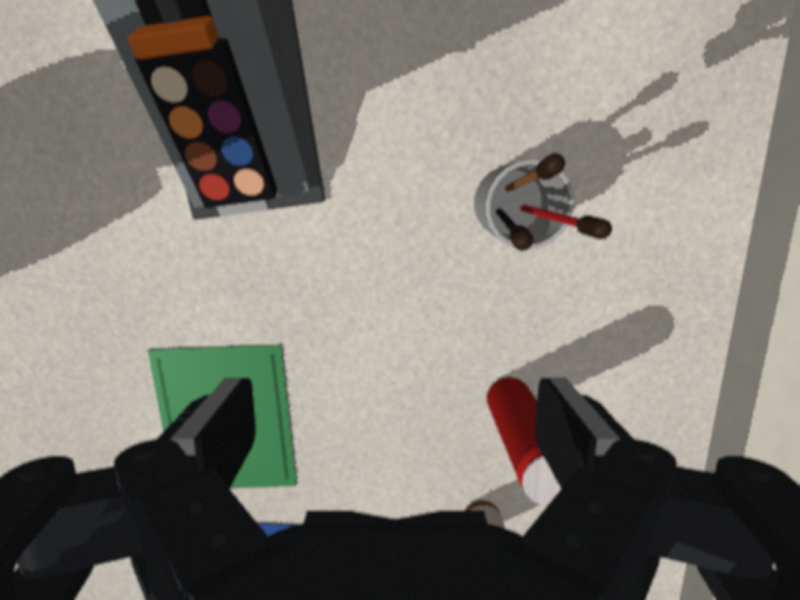

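Holder yaw is about 0.13 rad and its centre about (0.50, 0.26). I'll align the tool with the slope's normal above the holder and look again.

>>> step_arm(rows="-0.5 0.3 -1 -1.08 0 0;-0.5 0 -1 0 0 1;-0.5 0 -1 0 0 1;0 0 -1 0 0 1;0 0 -1 0 0 1;0 0 0 0 0 0.36;0 0 0 0 0 0;0 0 0 0 0 0")

```text
out of range: row 1 has -1.08, outside -1 to 1
```

```bash
cat > look.py <<'E'
import sys,pickle
from h import *
k=sys.argv[1]
st=bot.get_state(); print({a:np.round(b,3) for a,b in st.items() if a in("clock","joint_pos","ee_pos","eef_rot","ft_force","opening")})
pickle.dump(st,open(f"st{k}.pkl","wb"))
for n in sys.argv[2:]:
    im=bot.read_camera(n); cv2.imwrite(f"pics/{n}{k}.png",im[:,:,::-1]); cv2.imwrite(f"pics/{n}{k}b.png",cv2.resize(im[:,:,::-1],(800,600),interpolation=2))
E
python3 look.py 2 wrist side
```

```text
{'clock': np.float64(0.875), 'joint_pos': array([-0.204,  0.566,  0.044,  1.377, -0.024,  1.202, -0.159]), 'ee_pos': array([0.649, 0.088, 0.32 ]), 'eef_rot': array([ 0.706,  0.   ,  0.708, -0.001]), 'ft_force': array([0.886, 0.006, 0.539]), 'opening': np.float64(1.003)}
```

View pics/wrist2b.png

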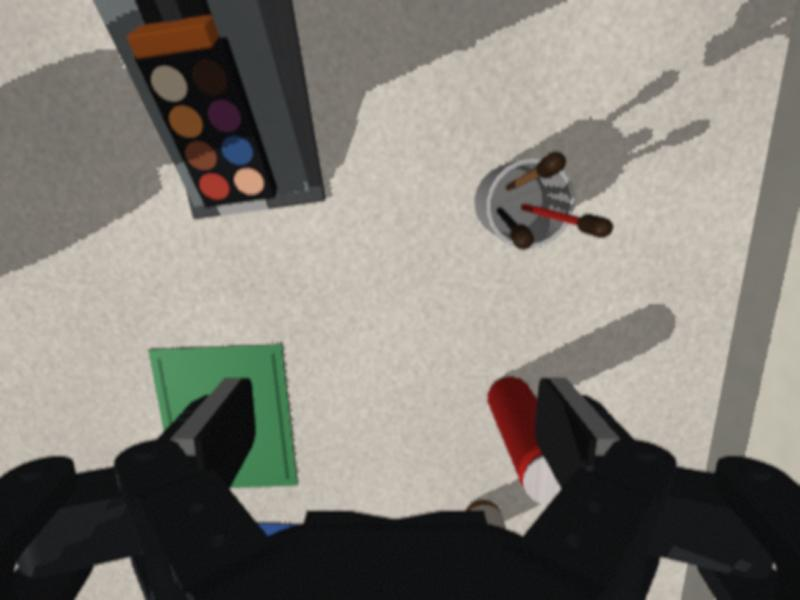

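View pics/side2b.png

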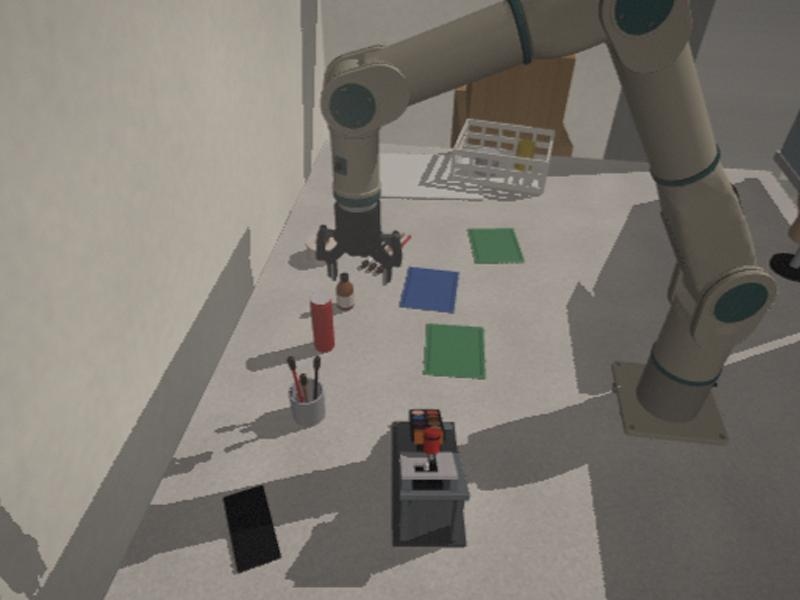

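The call was refused because one number exceeded 1. I'll split it.

>>> step_arm(rows="-0.5 0.3 -1 -1 0 0;-0.5 0 -1 -0.08 0 0;-0.5 0 -1 0 0 1;0 0 -1 0 0 1;0 0 -1 0 0 1;0 0 0 0 0 1;0 0 0 0 0 0.36;0 0 0 0 0 0;0 0 0 0 0 0")

```text
clock: 2.1
ee_pos: [0.5009, 0.084, 0.3663]
eef_rot: [0.67, 0.138, 0.694, 0.227]
ft_force: [-1.1, 1.1, 0.0]
opening: 0.996
```

```bash
python3 look.py 2 wrist side
```

```text
{'clock': np.float64(2.1), 'joint_pos': array([ 0.194,  0.365, -0.11 ,  1.724, -0.503,  1.223,  0.434]), 'ee_pos': array([0.501, 0.084, 0.366]), 'eef_rot': array([0.67 , 0.138, 0.694, 0.227]), 'ft_force': array([-1.093,  1.05 ,  0.027]), 'opening': np.float64(0.996)}
```

View pics/wrist2b.png

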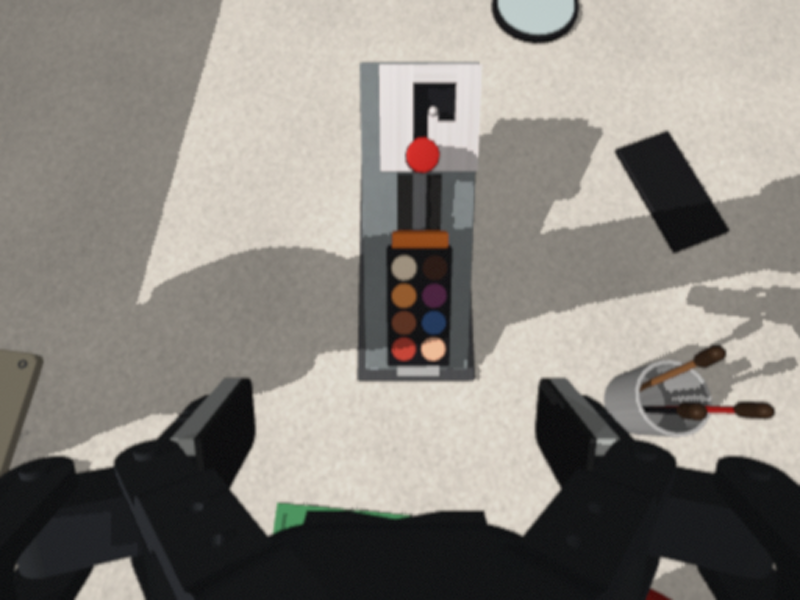

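View pics/side2b.png

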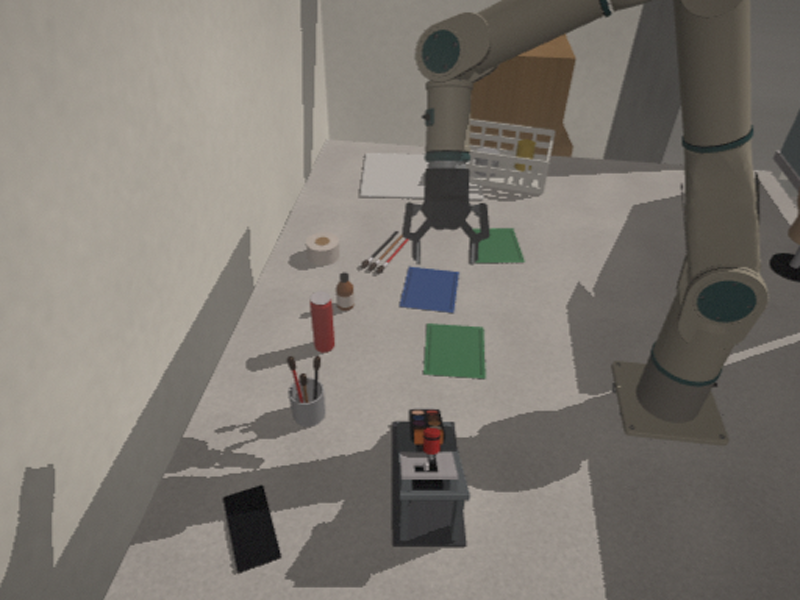

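```bash
python3 look.py 3 scene; python3 - <<'E'
import cv2
im=cv2.imread("pics/wrist2.png"); cv2.imwrite("pics/c3.png",cv2.resize(im[35:250,220:315],None,fx=7,fy=7,interpolation=2)[:760]); 
im1=im[35:155,220:315];cv2.imwrite("pics/c3.png",cv2.resize(im1,None,fx=5,fy=5,interpolation=2))
im1=im[135:255,220:315];cv2.imwrite("pics/c4.png",cv2.resize(im1,None,fx=5,fy=5,interpolation=2))
im=cv2.imread("pics/scene3.png"); cv2.imwrite("pics/c5.png",cv2.resize(im[80:185,255:350],None,fx=5,fy=5,interpolation=2))
E
```

```text
{'clock': np.float64(2.2), 'joint_pos': array([ 0.193,  0.364, -0.11 ,  1.724, -0.503,  1.223,  0.434]), 'ee_pos': array([0.501, 0.085, 0.367]), 'eef_rot': array([0.67 , 0.138, 0.693, 0.227]), 'ft_force': array([-0.771,  0.056,  0.039]), 'opening': np.float64(1.005)}
```

View pics/c3.png

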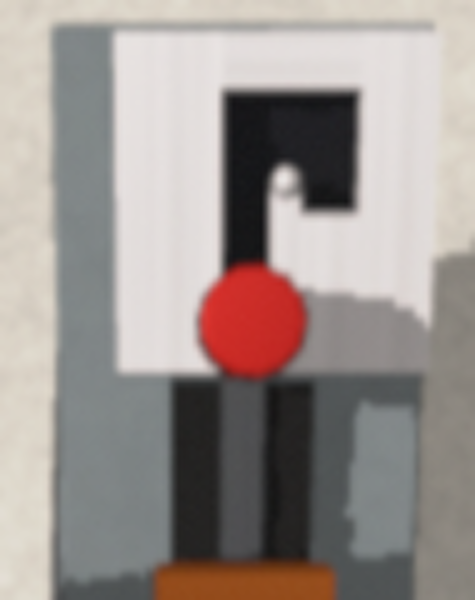

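View pics/c4.png

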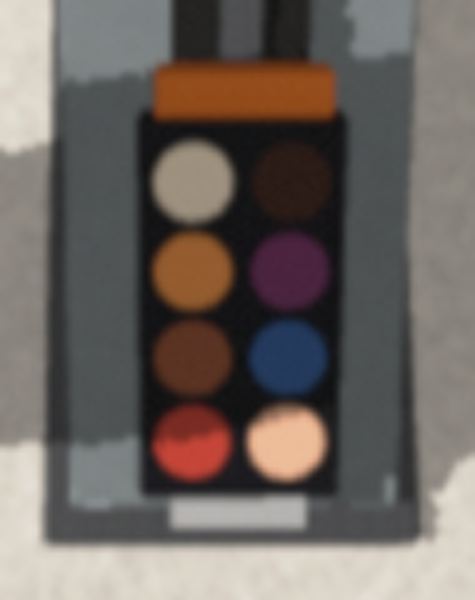

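View pics/c5.png

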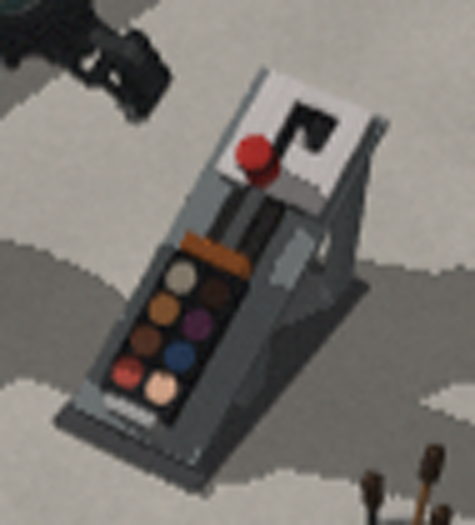

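```bash
cat > fit.py <<'E'
from h import *
import pickle
from scipy.optimize import least_squares
st=pickle.load(open("st2.pkl","rb"))
W=lambda x,y,oy:("wrist",220+x/5-.4,oy+y/5-.4)
S=lambda x,y:("scene",255+x/5-.4,80+y/5-.4)
obs=[]
wd=[[(193,181),(290,181)],[(193,271),(290,271)],[(192,358),(289,358)],[(192,442),(287,442)]]
sd=[[(181,277),(215,292)],[(165,309),(199,324)],[(145,341),(180,355)],[(127,372),(162,387)]]
for i in range(4):
  for j in range(2):
    key=("d",(j-.5),(1.5-i))
    obs+=[(key,W(*wd[i][j],135)),(key,S(*sd[i][j]))]
for v,x in((-31,143),(31,335)): obs.append((("p",v,0,18),W(x,494,135)))
for v,x in((-31,140),(31,343)): obs.append((("p",v,120,18),W(x,112,135)))
obs.append((("k",56),W(252,321,35))); obs.append((("k",56),S(254,153)))
obs.append((("k",56),("side",235+248/6-.4,250+160/6-.4)))
cams={n:campose(n,st) for n in("wrist","scene","side")}
def pr(n,P):
    K,E=cams[n]; c=np.linalg.inv(E)@np.append(P,1); return np.array([K[0,2]+K[0,0]*c[0]/-c[2],K[1,2]+K[1,1]*c[1]/c[2]])
def axes(yaw,p=np.pi/6):
    Rz=R.from_euler('z',yaw).as_matrix(); return Rz[:,0],Rz@[0,np.cos(p),np.sin(p)],Rz@[0,-np.sin(p),np.cos(p)]
def pt(q,key):
    L=q[:3]; v,u,n=axes(q[3])
    if key[0]=="d": a=(key[1]*q[5],.06+key[2]*q[6]+0*q[7],.018)
    elif key[0]=="p": a=np.array(key[1:])/1000
    else: a=(q[7],q[4],key[1]/1000)
    return L+a[0]*v+a[1]*u+a[2]*n
def res(q): return np.concatenate([pr(o[0],pt(q,k))-o[1:] for k,o in obs])
q0=[.52,.13,.04,.13,.2,.03,.028,0]
s=least_squares(res,q0,loss="soft_l1",x_scale=[.01]*3+[.1]+[.01]*4)
if __name__=="__main__":
    print(s.x.round(4)); r=s.fun.reshape(-1,2)
    r=res(s.x).reshape(-1,2)
    for (k,o),e in zip(obs,r): print(k,o[0],e.round(1))
q=s.x; L=q[:3]; V,U,N=axes(q[3])
E
python3 fit.py
```

```text
[0.5163 0.1454 0.0393 0.1356 0.1992 0.0291 0.0272 0.    ]
('d', -0.5, 1.5) wrist [-0.2 -0.3]
('d', -0.5, 1.5) scene [0.  0.3]
('d', 0.5, 1.5) wrist [ 0.2 -0.4]
('d', 0.5, 1.5) scene [-0.   0.4]
('d', -0.5, 0.5) wrist [-0.2 -0.4]
('d', -0.5, 0.5) scene [-0.3  0.3]
('d', 0.5, 0.5) wrist [-0.1 -0.5]
('d', 0.5, 0.5) scene [-0.3  0.4]
('d', -0.5, -0.5) wrist [ 0.  -0.4]
('d', -0.5, -0.5) scene [0.2 0.2]
('d', 0.5, -0.5) wrist [-0.2 -0.5]
('d', 0.5, -0.5) scene [-0.1  0.6]
('d', -0.5, -1.5) wrist [ 0.  -0.3]
('d', -0.5, -1.5) scene [0.2 0.3]
('d', 0.5, -1.5) wrist [-0.1 -0.4]
('d', 0.5, -1.5) scene [-0.   0.5]
('p', -31, 0, 18) wrist [-0.7  1. ]
('p', 31, 0, 18) wrist [0.6 0.8]
('p', -31, 120, 18) wrist [-0.8  0.5]
('p', 31, 120, 18) wrist [1.1 0.3]
('k', 56) wrist [ 0.2 -0.1]
('k', 56) scene [-0.3 -0.2]
('k', 56) side [ 0.2 -0.7]
```

Residuals are about 1 mm, and the fitted knob position u = 199 mm matches the given sizes (120+14+51+14 = 199). Next, the moves in tool axes.

```bash
cat > d.py <<'E'
import sys
from fit import *
s=bot.get_state(); Q=s["eef_rot"]; T=R.from_quat([Q[1],Q[2],Q[3],Q[0]]).as_matrix()
G=np.stack([-N,U,V],1)
def to(u,n,v=0):
    P=L+v*V+u*U+n*N; d=T.T@(P-s["ee_pos"]); rv=R.from_matrix(T.T@G).as_rotvec()
    return (d/.03).round(2),(rv/.12).round(2)
def here():
    d=s["ee_pos"]-L; return dict(v=(d@V).round(4),u=(d@U).round(4),n=(d@N).round(4))
if __name__=="__main__":
    print(here(),s["clock"],s["ft_force"].round(1),s["opening"]); print(to(*map(float,sys.argv[1:])))
E
python3 d.py 0.199 0.019;python3 d.py 0.199 0.1
```

```text
{'v': np.float64(-0.0234), 'u': np.float64(0.1132), 'n': np.float64(0.3125)} 2.25 [-0.   0.3 -0.9] 0.9981587098810868
(array([9.78, 2.87, 0.74]), array([-0.03,  0.02,  0.01]))
{'v': np.float64(-0.0234), 'u': np.float64(0.1132), 'n': np.float64(0.3125)} 2.25 [-0.   0.3 -0.9] 0.9981587098810868
(array([7.08, 2.87, 0.75]), array([-0.03,  0.02,  0.01]))
```

>>> step_arm(rows="1 0.6 0.15 0 0 0;1 0.6 0.15 0 0 0;1 0.6 0.15 0 0 0;1 0.6 0.15 0 0 0;1 0.47 0.15 0 0 0;1 0 0 0 0 0;1 0 0 0 0 0;0 0 0 0 0 0;0 0 0 0 0 0", grip=1)

```text
clock: 3.38
ee_pos: [0.5008, 0.2645, 0.2283]
eef_rot: [0.67, 0.138, 0.693, 0.227]
ft_force: [0.1, -0.1, -0.1]
opening: 1.001
```

```bash
python3 look.py 4 wrist;python3 d.py 0.199 0.019
```

```text
{'clock': np.float64(3.375), 'joint_pos': array([-0.077,  0.531, -0.218,  1.898, -0.622,  0.749,  0.336]), 'ee_pos': array([0.501, 0.265, 0.228]), 'eef_rot': array([0.67 , 0.138, 0.693, 0.227]), 'ft_force': array([ 0.126, -0.102, -0.059]), 'opening': np.float64(1.001)}
{'v': np.float64(0.0011), 'u': np.float64(0.1984), 'n': np.float64(0.104)} 3.425 [ 0.5 -0.1  1. ] 1.0016181329230567
(array([ 2.83,  0.02, -0.05]), array([-0.04,  0.04,  0.01]))
```

View pics/wrist4b.png

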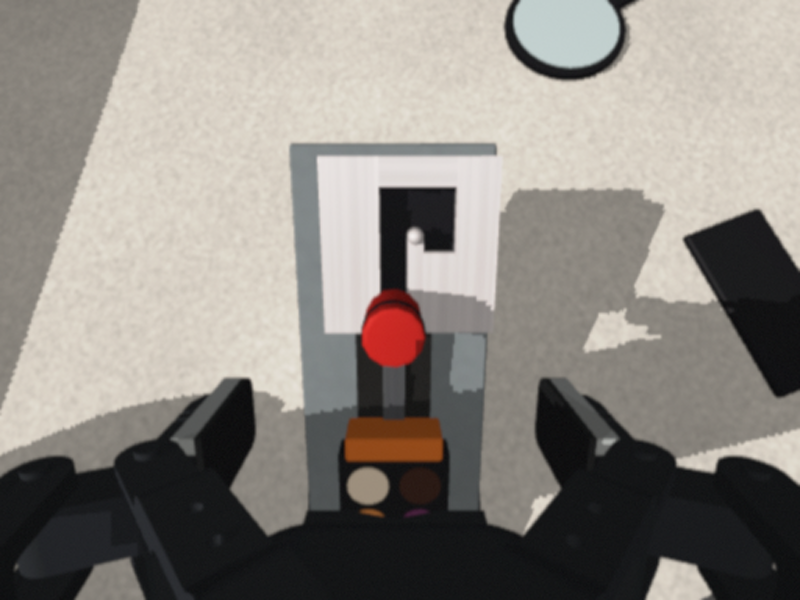

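Knob top is at (393,336), between the pads. Going down and closing.

>>> step_arm(rows="0.7 0 0 0 0 0;0.7 0 0 0 0 0;0.7 0 0 0 0 0;0.7 0 -0.04 0 0 0;0 0 0 0 0 0;0 0 0 0 0 0")

```text
clock: 4.18
ee_pos: [0.4947, 0.3056, 0.1557]
eef_rot: [0.671, 0.138, 0.693, 0.226]
ft_force: [-0.2, -0.8, -1.2]
opening: 1.0
```

>>> step_arm(rows="0 0 0 0 0 0;0 0 0 0 0 0;0 0 0 0 0 0;0 0 0 0 0 0;0 0 0 0 0 0;0 0 0 0 0 0", grip=0, squeeze=60)

```text
clock: 4.92
ee_pos: [0.4938, 0.3061, 0.155]
eef_rot: [0.67, 0.138, 0.693, 0.227]
ft_force: [-0.4, -2.9, 5.0]
opening: 0.315
```

```bash
python3 look.py 5 wrist;python3 d.py 0.251 0.019
```

```text
{'clock': np.float64(4.925), 'joint_pos': array([-0.12 ,  0.652, -0.277,  1.95 , -0.695,  0.556,  0.393]), 'ee_pos': array([0.494, 0.306, 0.155]), 'eef_rot': array([0.67 , 0.138, 0.693, 0.227]), 'ft_force': array([-0.374, -2.949,  4.979]), 'opening': np.float64(0.315)}
{'v': np.float64(-0.0005), 'u': np.float64(0.1984), 'n': np.float64(0.019)} 4.975 [ 0.7 -2.   5.6] 0.313420287609496
(array([0.  , 1.75, 0.01]), array([-0.04,  0.03,  0.  ]))
```

View pics/wrist5b.png

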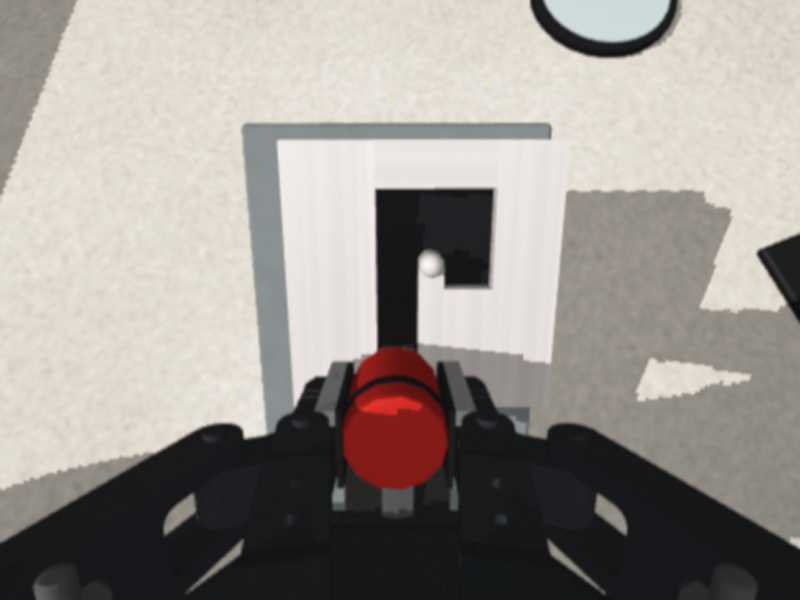

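Knob held (opening ≈ 27 mm). Pulling up-slope by 52 mm.

>>> step_arm(rows="0 0.4 0 0 0 0;0 0.4 0 0 0 0;0 0.4 0 0 0 0;0 0.4 0 0 0 0;0 0.16 0 0 0 0;0 0 0 0 0 0;0 0 0 0 0 0")

```text
clock: 5.85
ee_pos: [0.4888, 0.3453, 0.1777]
eef_rot: [0.671, 0.137, 0.694, 0.222]
ft_force: [1.0, -13.4, -4.0]
opening: 0.316
```

```bash
python3 look.py 6 wrist;python3 d.py 0.251 0.019
```

```text
{'clock': np.float64(5.85), 'joint_pos': array([-0.219,  0.617, -0.245,  1.916, -0.681,  0.58 ,  0.285]), 'ee_pos': array([0.489, 0.345, 0.178]), 'eef_rot': array([0.671, 0.137, 0.694, 0.222]), 'ft_force': array([  1.   , -13.361,  -4.037]), 'opening': np.float64(0.316)}
{'v': np.float64(-0.0002), 'u': np.float64(0.2439), 'n': np.float64(0.019)} 5.9 [  1.5 -14.3  -4.6] 0.3098623942794066
(array([-0.  ,  0.24,  0.  ]), array([-0.08,  0.04,  0.07]))
```

View pics/wrist6b.png

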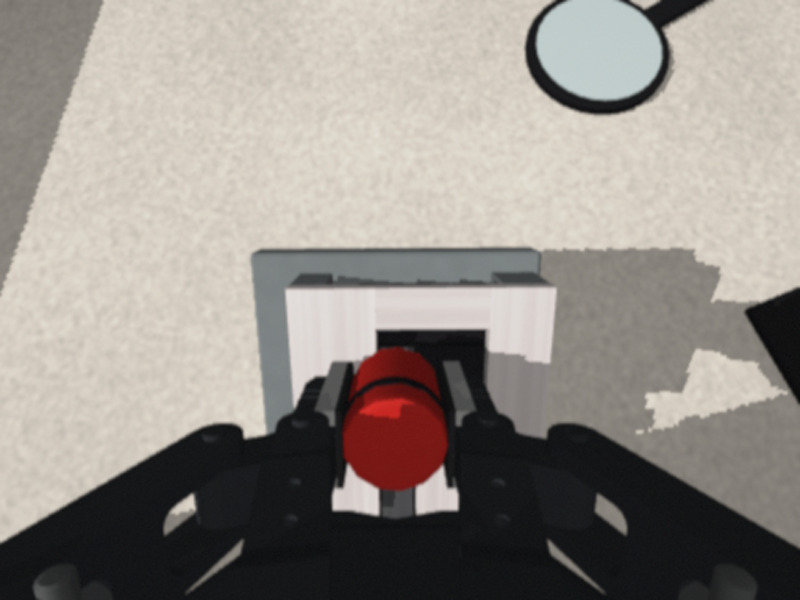

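The arm gives about 6 mm under the spring load, so I'll add that and then look again.

>>> step_arm(rows="0 0.22 0 0 0 0;0 0 0 0 0 0;0 0 0 0 0 0")

```text
clock: 6.28
ee_pos: [0.4882, 0.3506, 0.1807]
eef_rot: [0.671, 0.137, 0.694, 0.222]
ft_force: [0.9, -14.7, -4.5]
opening: 0.312
```

```bash
python3 d.py 0.251 0.019 0.023
```

```text
{'v': np.float64(-0.0001), 'u': np.float64(0.25), 'n': np.float64(0.019)} 6.275 [  0.9 -14.7  -4.5] 0.312218090348729
(array([0.  , 0.04, 0.77]), array([-0.08,  0.04,  0.08]))
```

>>> step_arm(rows="0 0.02 0.3 0 0 0;0 0 0.3 0 0 0;0 0 0.17 0 0 0;0 0 0 0 0 0;0 0 0 0 0 0")

```text
clock: 6.9
ee_pos: [0.5111, 0.3536, 0.1807]
eef_rot: [0.671, 0.137, 0.694, 0.222]
ft_force: [2.2, -14.5, -4.9]
opening: 0.313
```

```bash
python3 look.py 7 wrist;python3 d.py 0.233 0.019 0.023
```

```text
{'clock': np.float64(6.9), 'joint_pos': array([-0.239,  0.637, -0.218,  1.849, -0.655,  0.622,  0.25 ]), 'ee_pos': array([0.511, 0.354, 0.181]), 'eef_rot': array([0.671, 0.137, 0.694, 0.222]), 'ft_force': array([  2.191, -14.543,  -4.857]), 'opening': np.float64(0.313)}
{'v': np.float64(0.023), 'u': np.float64(0.25), 'n': np.float64(0.019)} 6.95 [  1.8 -14.4  -3.7] 0.3117150889769084
(array([ 0.01, -0.57,  0.01]), array([-0.08,  0.03,  0.08]))
```

View pics/wrist7b.png

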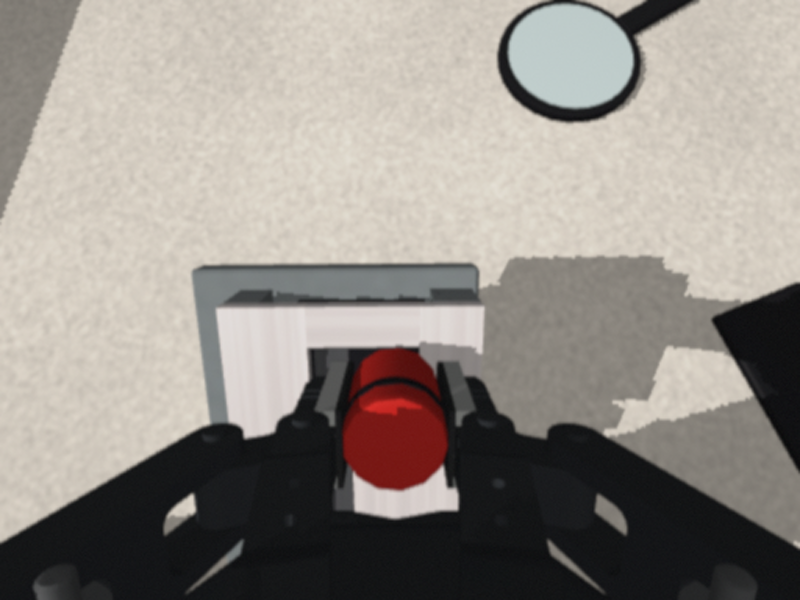

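Crossed by 23 mm with little side force. Now back down-slope into the notch.

>>> step_arm(rows="0 -0.25 0 0 0 0;0 -0.25 0 0 0 0;0 -0.2 0 0 0 0;0 0 0 0 0 0;0 0 0 0 0 0")

```text
clock: 7.58
ee_pos: [0.5129, 0.3386, 0.172]
eef_rot: [0.67, 0.137, 0.694, 0.224]
ft_force: [1.1, -9.3, -0.6]
opening: 0.31
```

```bash
python3 d.py 0.233 0.019 0.023
```

```text
{'v': np.float64(0.0227), 'u': np.float64(0.2325), 'n': np.float64(0.019)} 7.575 [ 1.1 -9.3 -0.6] 0.30977943973194394
(array([0.  , 0.02, 0.01]), array([-0.07,  0.03,  0.05]))
```

>>> step_arm(rows="0 -0.1 0 0 0 0;0 0 0 0 0 0;0 -0.06 0 0 0 0;0 0 0 0 0 0")

```text
clock: 8.07
ee_pos: [0.5129, 0.3384, 0.1719]
eef_rot: [0.67, 0.138, 0.693, 0.227]
ft_force: [0.9, -5.0, 5.3]
opening: 0.315
```

```bash
python3 d.py 0.233 0.019 0.023
```

```text
{'v': np.float64(0.0227), 'u': np.float64(0.2323), 'n': np.float64(0.019)} 8.075 [ 0.9 -5.   5.3] 0.3150672209942418
(array([-0.  ,  0.02,  0.01]), array([-0.04,  0.03,  0.  ]))
```

The knob is seated: it no longer moves and the load is back near its value at the grip. Releasing and retreating along the normal.

>>> step_arm(rows="0 0 0 0 0 0;0 0 0 0 0 0;0 0 0 0 0 0;0 0 0 0 0 0;0 0 0 0 0 0;0 0 0 0 0 0", grip=1)

```text
clock: 8.82
ee_pos: [0.5126, 0.3386, 0.1718]
eef_rot: [0.67, 0.138, 0.693, 0.227]
ft_force: [0.0, -0.0, 0.3]
opening: 1.0
```

>>> step_arm(rows="-0.7 0 0 0 0 0;-1 0 0 0 0 0;-1 0 0 0 0 0;-1 -0.5 0 0 0 0;-0.5 -0.5 -0.3 0 0 0;0 -0.5 -0.3 0 0 0;0 0 0 0 0 0;0 0 0 0 0 0")

```text
clock: 9.82
ee_pos: [0.5076, 0.2358, 0.2584]
eef_rot: [0.669, 0.138, 0.694, 0.227]
ft_force: [-0.2, -0.2, 0.1]
opening: 1.003
```

```bash
python3 look.py 8 wrist scene side;python3 d.py 0.06 0.1 0
```

```text
{'clock': np.float64(9.825), 'joint_pos': array([-0.046,  0.492, -0.18 ,  1.86 , -0.599,  0.851,  0.34 ]), 'ee_pos': array([0.508, 0.236, 0.258]), 'eef_rot': array([0.669, 0.138, 0.694, 0.227]), 'ft_force': array([-0.175, -0.187,  0.13 ]), 'opening': np.float64(1.003)}
{'v': np.float64(0.0039), 'u': np.float64(0.1883), 'n': np.float64(0.1444)} 9.975 [-0.3 -0.3  0.3] 0.9994973187675207
(array([ 1.48, -4.28, -0.12]), array([-0.03,  0.02, -0.  ]))
```

View pics/wrist8b.png

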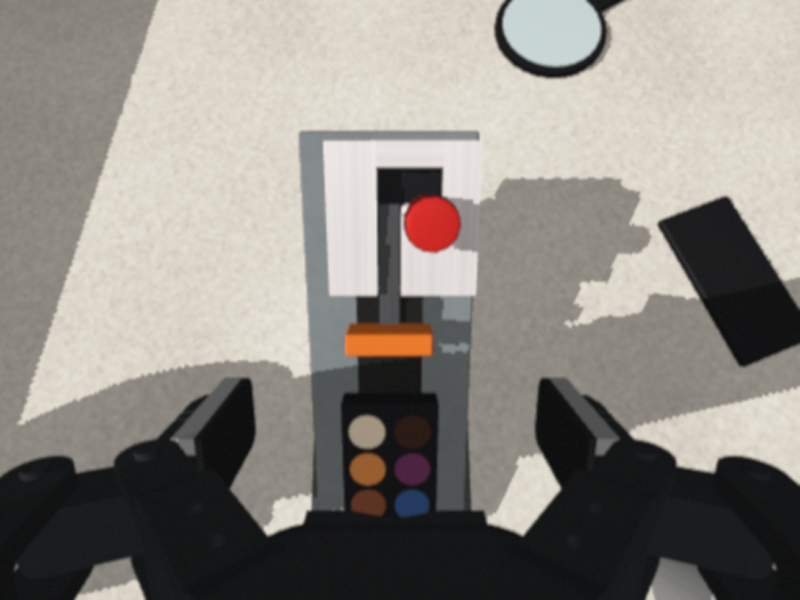

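```bash
python3 - <<'E'
from h import *
p=bot.camera_params("wrist");K=p["mtx"];E=p["T_tool_cam"]
for z,xs in((-.0425,(0,-.013)),(-.0134,(0,-.002))):
  for x in xs:
    for y in(-.011,.011):
      c=np.linalg.inv(E)@[x,y,z,1]; print(z,x,y,(1.5625*(K[0,2]+K[0,0]*c[0]/-c[2])).round(),(1.5625*(K[1,2]+K[1,1]*c[1]/c[2])).round())
E
```

```text
-0.0425 0 -0.011 267.0 416.0
-0.0425 0 0.011 262.0 354.0
-0.0425 -0.013 -0.011 256.0 436.0
-0.0425 -0.013 0.011 250.0 370.0
-0.0134 0 -0.011 354.0 416.0
-0.0134 0 0.011 353.0 354.0
-0.0134 -0.002 -0.011 353.0 419.0
-0.0134 -0.002 0.011 352.0 357.0
```

>>> step_arm(rows="0 -0.7 0 0 0 0;0 -0.8 -0.1 0 0 0;0 -0.8 0 0 0 0;0.4 -1 0 0 0 0;1 -0.98 0 0 0 0;0 0 0 0 0 0;0 0 0 0 0 0")

```text
clock: 10.85
ee_pos: [0.517, 0.1465, 0.159]
eef_rot: [0.67, 0.138, 0.693, 0.228]
ft_force: [0.9, 0.6, 0.4]
opening: 0.999
```

```bash
python3 look.py 9 wrist side;python3 d.py 0.06 -0.003 0
```

```text
{'clock': np.float64(10.85), 'joint_pos': array([ 0.128,  0.647, -0.196,  1.929, -0.629,  0.733,  0.605]), 'ee_pos': array([0.517, 0.147, 0.159]), 'eef_rot': array([0.67 , 0.138, 0.693, 0.228]), 'ft_force': array([0.856, 0.556, 0.427]), 'opening': np.float64(0.999)}
{'v': np.float64(0.0012), 'u': np.float64(0.0609), 'n': np.float64(0.1036)} 10.95 [-1.1  0.1  0.4] 0.9963361756906004
(array([ 3.55, -0.03, -0.05]), array([-0.02,  0.04,  0.  ]))
```

View pics/wrist9b.png

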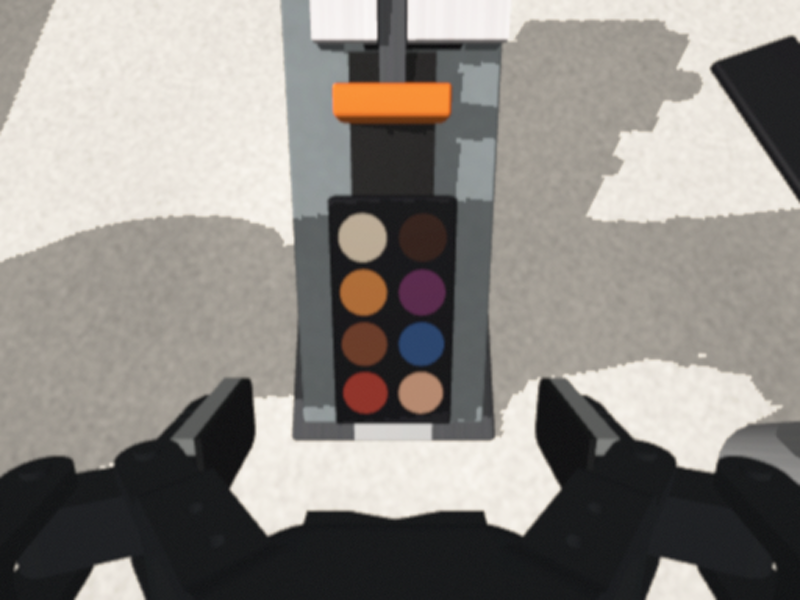

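Open fingertips project as expected with x = −13 mm, so the TCP is the shut tip. Palette is centred at (392,310). Going down with the TCP 4 mm under the palette's underside, which puts the gripping tips about 1–2 mm above it.

>>> step_arm(rows="0.8 0 -0.04 0 0 0;0.8 0 0 0 0 0;0.8 0 0 0 0 0;0.7 -0.03 0 0 0 0;0.48 0 0 0 0 0;0 0 0 0 0 0;0 0 0 0 0 0")

```text
clock: 11.82
ee_pos: [0.5092, 0.1973, 0.0651]
eef_rot: [0.67, 0.138, 0.693, 0.227]
ft_force: [-0.3, 0.2, 0.2]
opening: 1.005
```

```bash
python3 look.py 10 wrist scene;python3 d.py 0.06 -0.004 0
```

```text
{'clock': np.float64(11.825), 'joint_pos': array([ 0.09 ,  0.811, -0.288,  1.987, -0.732,  0.483,  0.691]), 'ee_pos': array([0.509, 0.197, 0.065]), 'eef_rot': array([0.67 , 0.138, 0.693, 0.227]), 'ft_force': array([-0.31,  0.2 ,  0.22]), 'opening': np.float64(1.005)}
{'v': np.float64(0.0001), 'u': np.float64(0.0581), 'n': np.float64(-0.0037)} 11.925 [ 0.1  1.  -0.5] 1.0020299976106133
(array([ 0.01,  0.06, -0.  ]), array([-0.04,  0.04,  0.01]))
```

View pics/wrist10b.png

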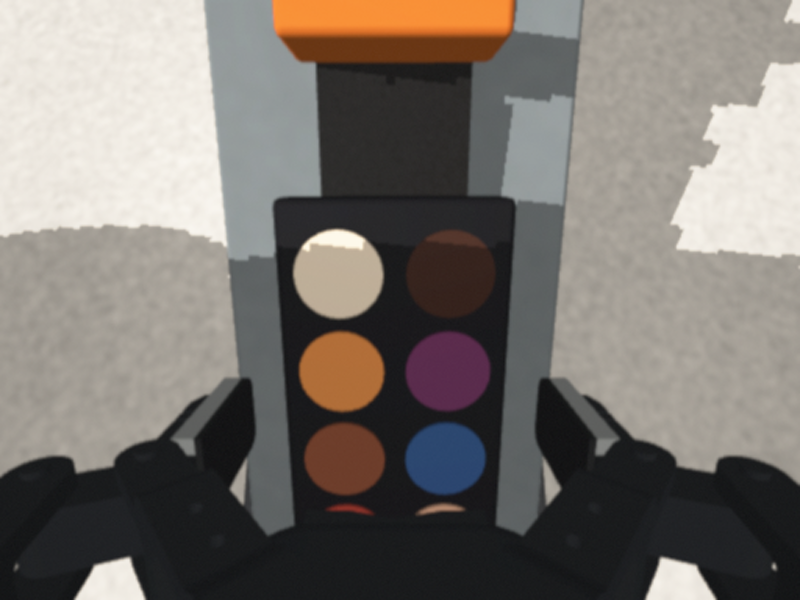

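Fingers straddle the palette with room on both sides. Closing.

>>> step_arm(rows="0 0.06 0 0 0 0;0 0 0 0 0 0;0 0 0 0 0 0;0 0 0 0 0 0;0 0 0 0 0 0;0 0 0 0 0 0", grip=0, squeeze=60)

```text
clock: 12.68
ee_pos: [0.5088, 0.199, 0.0662]
eef_rot: [0.67, 0.138, 0.693, 0.227]
ft_force: [-0.0, -2.7, 5.9]
opening: 0.708
```

```bash
python3 look.py 11 wrist;python3 d.py 0.06 -0.004 0
```

```text
{'clock': np.float64(12.675), 'joint_pos': array([ 0.088,  0.809, -0.288,  1.988, -0.733,  0.484,  0.689]), 'ee_pos': array([0.509, 0.199, 0.066]), 'eef_rot': array([0.67 , 0.138, 0.693, 0.227]), 'ft_force': array([-0.04 , -2.717,  5.864]), 'opening': np.float64(0.708)}
{'v': np.float64(-0.0002), 'u': np.float64(0.0603), 'n': np.float64(-0.0037)} 12.725 [ 0.1 -2.8  7. ] 0.7137478547156707
(array([ 0.01, -0.01,  0.01]), array([-0.04,  0.03, -0.  ]))
```

View pics/wrist11b.png

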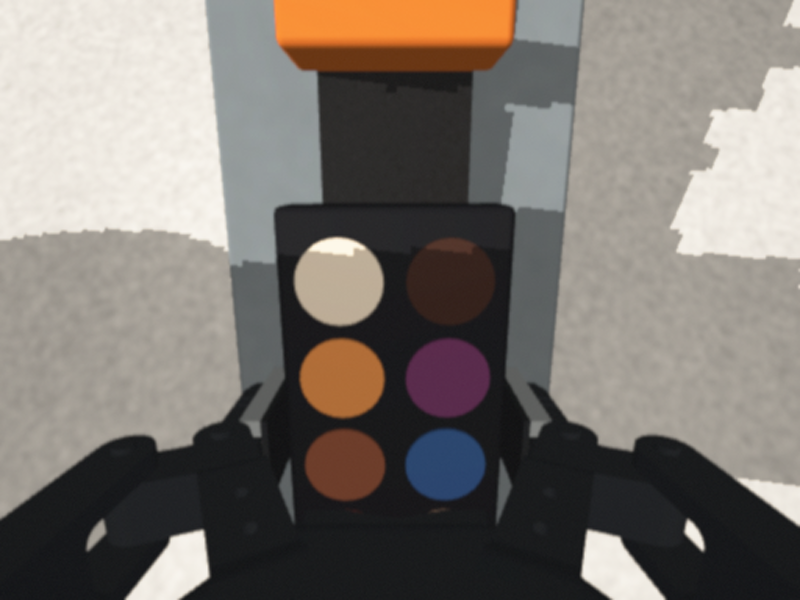

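Gripped (≈ 60–61 mm). Lifting along the normal, slowly at first.

>>> step_arm(rows="-0.3 0 0 0 0 0;-0.4 0 0 0 0 0;-0.6 0 0 0 0 0;-0.7 0 0 0 0 0;-0.7 0 0 0 0 0;-0.7 0 0 0 0 0;-0.7 0 0 0 0 0;-0.4 0 0 0 0 0;0 0 0 0 0 0;0 0 0 0 0 0")

```text
clock: 13.98
ee_pos: [0.5165, 0.1325, 0.1818]
eef_rot: [0.669, 0.138, 0.694, 0.227]
ft_force: [-0.2, 0.3, -3.1]
opening: 0.715
```

```bash
python3 look.py 12 wrist side
```

```text
{'clock': np.float64(13.975), 'joint_pos': array([ 0.14 ,  0.61 , -0.175,  1.912, -0.607,  0.795,  0.59 ]), 'ee_pos': array([0.516, 0.133, 0.182]), 'eef_rot': array([0.669, 0.138, 0.694, 0.227]), 'ft_force': array([-0.167,  0.285, -3.128]), 'opening': np.float64(0.715)}
```

View pics/wrist12b.png

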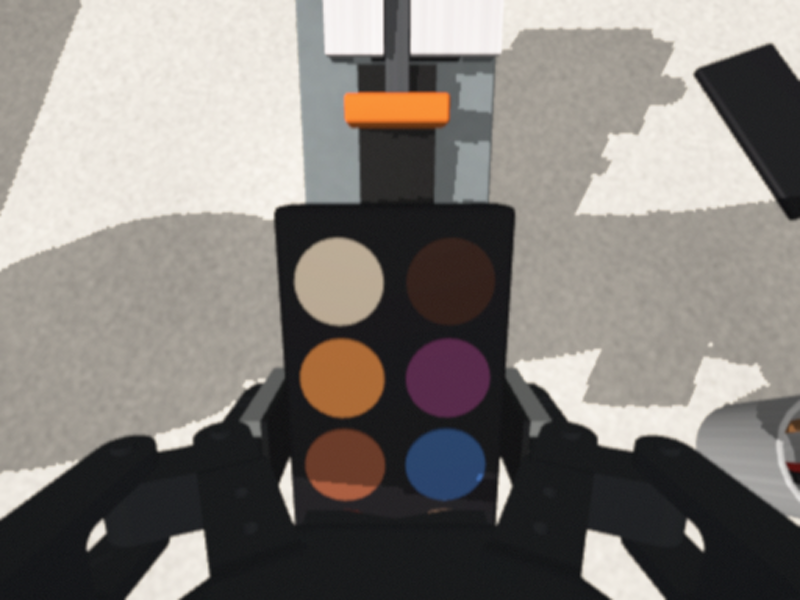

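View pics/side12b.png

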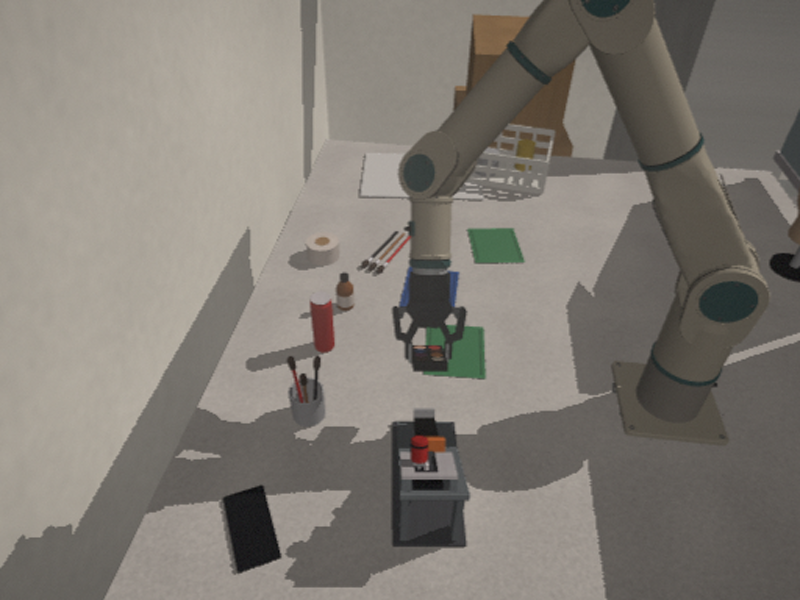

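Palette held squarely and clear, jaw still parked. Moving over the mat and levelling.

>>> step_arm(rows="-0.3 -0.52 0 0 0 0;-0.5 -0.8 0 0 0 -0.6;-0.5 -0.9 -0.1 0 0 -0.7;-0.4 -0.9 -0.1 0 0 -0.7;-0.3 -0.95 -0.1 0 0 -0.7;-0.1 -1 -0.1 0 0 -0.7;0 -0.8 0 0 0 -0.6;0 -0.4 0 0 0 -0.36;0 0 0 0 0 0;0 0 0 0 0 0")

```text
clock: 15.32
ee_pos: [0.5312, -0.0695, 0.1807]
eef_rot: [0.705, -0.045, 0.706, 0.046]
ft_force: [0.2, -0.4, -1.8]
opening: 0.715
```

```bash
cat > m.py <<'E'
from h import *
s=bot.get_state(); Q=s["eef_rot"]; T=R.from_quat([Q[1],Q[2],Q[3],Q[0]]).as_matrix()
P=np.array([.4645,-.0965,s["ee_pos"][2]])
x=np.array([0,0,-1.]); z=T[:,2]*[1,1,0]; z/=np.linalg.norm(z); G=np.stack([x,np.cross(z,x),z],1)
print(s["clock"],s["ee_pos"].round(4),s["ft_force"].round(1),s["opening"].round(3)); print((T.T@(P-s["ee_pos"])/.03).round(2),(R.from_matrix(T.T@G).as_rotvec()/.12).round(3))
E
python3 m.py; python3 look.py 13 side wrist
```

```text
{'clock': np.float64(15.325), 'joint_pos': array([-0.046,  0.539,  0.184,  1.894, -0.144,  0.722,  0.351]), 'ee_pos': array([ 0.531, -0.07 ,  0.181]), 'eef_rot': array([ 0.705, -0.045,  0.706,  0.046]), 'ft_force': array([ 0.211, -0.404, -1.771]), 'opening': np.float64(0.715)}Traceback (most recent call last):
  File "m.py", line 5, in <module>
    print(s["clock"],s["ee_pos"].round(4),s["ft_force"].round(1),s["opening"].round(3)); print((T.T@(P-s["ee_pos"])/.03).round(2),(R.from_matrix(T.T@G).as_rotvec()/.12).round(3))
                                                                 ^^^^^^^^^^^^^^^^^^
AttributeError: 'float' object has no attribute 'round'
```

View pics/side13b.png

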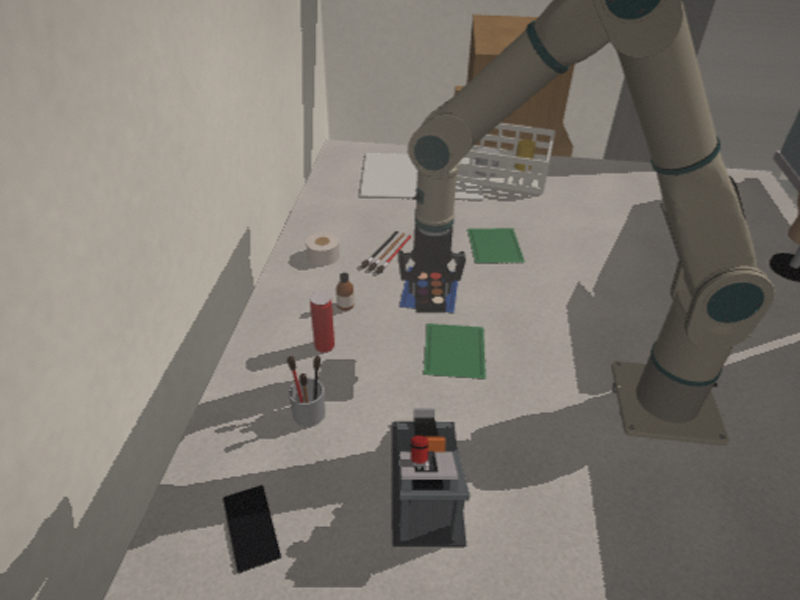

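View pics/wrist13b.png

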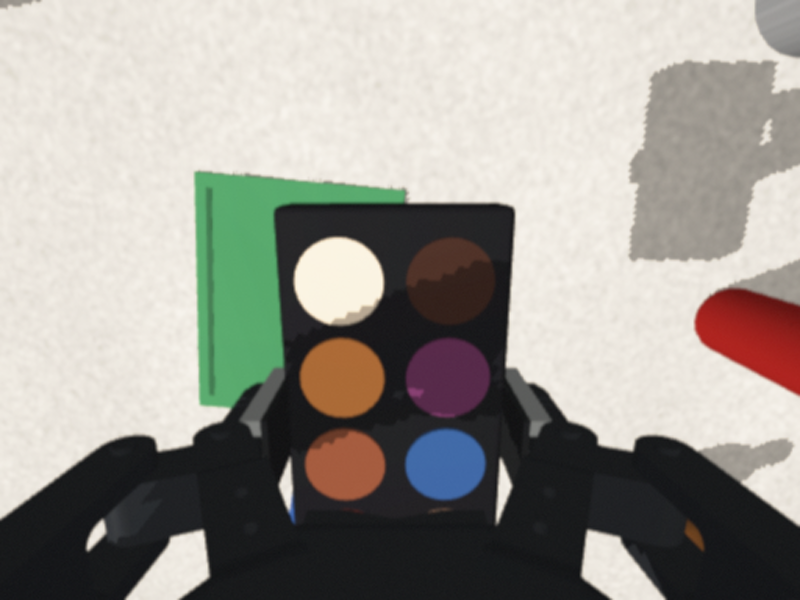

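```bash
sed -i 's/s\["opening"\].round(3)/round(s["opening"],3)/' m.py; python3 m.py
```

```text
15.425 [ 0.5312 -0.0697  0.1808] [ 0.3  0.2 -1.5] 0.714
[-0.   -0.6  -2.32] [-0.    -0.002 -0.007]
```

>>> step_arm(rows="0 -0.2 -0.8 0 0 0;0 -0.2 -0.8 0 0 0;0 -0.2 -0.72 0 0 0;0.7 0 0 0 0 0;0.8 0 0 0 0 0;0.8 0 0 0 0 0;0.8 0 0 0 0 0;0.7 0 0 0 0 0;0.6 0 0 0 0 0;0.5 0 0 0 0 0;0 0 0 0 0 0;0 0 0 0 0 0")

```text
clock: 16.92
ee_pos: [0.465, -0.0969, 0.0342]
eef_rot: [0.706, -0.046, 0.705, 0.046]
ft_force: [1.0, 0.1, -2.7]
opening: 0.71
```

```bash
python3 m.py; python3 look.py 14 side scene;python3 - <<'E'
import cv2
im=cv2.imread("pics/side14.png");cv2.imwrite("pics/c14.png",cv2.resize(im[150:260,230:340],None,fx=5,fy=5,interpolation=2))
E
```

```text
16.925 [ 0.465  -0.0969  0.0342] [ 1.   0.1 -2.7] 0.71
[-0.    0.02 -0.01] [-0.     0.006  0.001]
{'clock': np.float64(16.925), 'joint_pos': array([ 0.091,  0.733,  0.083,  2.145, -0.21 ,  0.269,  0.484]), 'ee_pos': array([ 0.465, -0.097,  0.034]), 'eef_rot': array([ 0.706, -0.046,  0.705,  0.046]), 'ft_force': array([ 0.967,  0.073, -2.713]), 'opening': np.float64(0.71)}
```

View pics/c14.png

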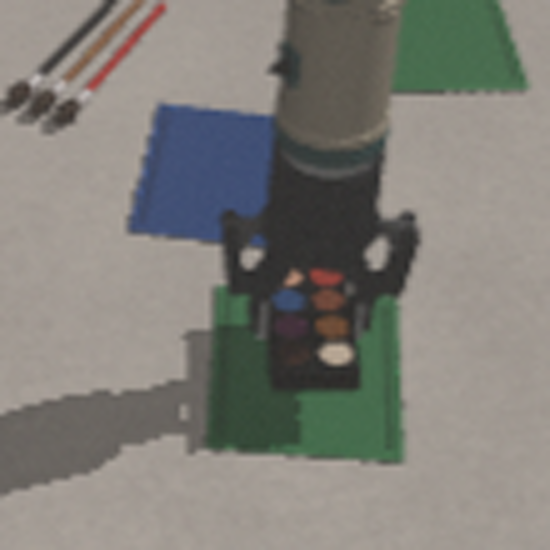

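Joint 6 is at 0.269 against a limit of 0.23, so I'll descend in small steps and watch it.

>>> step_arm(rows="0.2 0 0 0 0 0;0 0 0 0 0 0")

```text
clock: 17.27
ee_pos: [0.4645, -0.0967, 0.0277]
eef_rot: [0.705, -0.046, 0.706, 0.046]
ft_force: [0.6, 0.3, -1.4]
opening: 0.709
```

```bash
python3 m.py; python3 look.py 15
```

```text
17.275 [ 0.4645 -0.0967  0.0277] [ 0.6  0.3 -1.4] 0.709
[0.   0.01 0.  ] [-0.    -0.003 -0.002]
{'clock': np.float64(17.275), 'joint_pos': array([ 0.093,  0.747,  0.079,  2.148, -0.216,  0.255,  0.49 ]), 'ee_pos': array([ 0.464, -0.097,  0.028]), 'eef_rot': array([ 0.705, -0.046,  0.706,  0.046]), 'ft_force': array([ 0.575,  0.341, -1.439]), 'opening': np.float64(0.709)}
```

Joint 6 falls 2.2 mrad per mm, so it would pass its limit before touchdown. Shifting 15 mm outward (30 mm allowed) should gain some; measuring how much.

>>> step_arm(rows="0 0 0.25 0 0 0;0 -0.06 0.25 0 0 0;0 0 0 0 0 0;0 0 0 0 0 0")

```text
clock: 17.77
ee_pos: [0.4795, -0.0967, 0.0278]
eef_rot: [0.705, -0.046, 0.706, 0.046]
ft_force: [-0.5, -0.1, -2.4]
opening: 0.708
```

```bash
python3 m.py; python3 look.py 15
```

```text
17.775 [ 0.4795 -0.0967  0.0278] [-0.5 -0.1 -2.4] 0.708
[ 0.    0.07 -0.5 ] [-0.    -0.003 -0.001]
{'clock': np.float64(17.775), 'joint_pos': array([ 0.082,  0.755,  0.088,  2.108, -0.215,  0.287,  0.483]), 'ee_pos': array([ 0.48 , -0.097,  0.028]), 'eef_rot': array([ 0.705, -0.046,  0.706,  0.046]), 'ft_force': array([-0.47 , -0.109, -2.41 ]), 'opening': np.float64(0.708)}
```

>>> step_arm(rows="0 0 0 0 0.3 0;0.2 0 0 0 0 0;0.2 0 0 0 0 0;0.1 0 0 0 0 0;0 0 0 0 0 0;0 0 0 0 0 0")

```text
clock: 18.52
ee_pos: [0.4791, -0.0968, 0.0129]
eef_rot: [0.693, -0.047, 0.718, 0.045]
ft_force: [-0.1, 0.6, -2.4]
opening: 0.71
```

```bash
python3 m.py; python3 look.py 16
```

```text
18.525 [ 0.4791 -0.0968  0.0129] [-0.1  0.6 -2.4] 0.71
[ 0.02  0.07 -0.48] [-0.    -0.299 -0.   ]
{'clock': np.float64(18.525), 'joint_pos': array([ 0.066,  0.793,  0.105,  2.081, -0.213,  0.312,  0.474]), 'ee_pos': array([ 0.479, -0.097,  0.013]), 'eef_rot': array([ 0.693, -0.047,  0.718,  0.045]), 'ft_force': array([-0.146,  0.554, -2.444]), 'opening': np.float64(0.71)}
```

Joint 6 is now safe at 0.312. Taking back part of the tilt and closing in on the mat.

>>> step_arm(rows="0.1 0 0 0 -0.12 0;0.1 0 0 0 0 0;0.08 0 0 0 0 0;0 0 0 0 0 0;0 0 0 0 0 0")

```text
clock: 19.15
ee_pos: [0.479, -0.0968, 0.0045]
eef_rot: [0.698, -0.046, 0.713, 0.045]
ft_force: [0.2, -0.9, -1.2]
opening: 0.714
```

```bash
python3 m.py; python3 look.py 17 side; python3 - <<'E'
import cv2
im=cv2.imread("pics/side17.png");cv2.imwrite("pics/c17.png",cv2.resize(im[180:260,250:330],None,fx=7,fy=7,interpolation=2))
E
```

```text
19.15 [ 0.479  -0.0968  0.0045] [ 0.2 -0.9 -1.2] 0.714
[ 0.01  0.07 -0.48] [ 0.   -0.18  0.  ]
{'clock': np.float64(19.15), 'joint_pos': array([ 0.078,  0.806,  0.09 ,  2.095, -0.222,  0.27 ,  0.486]), 'ee_pos': array([ 0.479, -0.097,  0.004]), 'eef_rot': array([ 0.698, -0.046,  0.713,  0.045]), 'ft_force': array([ 0.238, -0.915, -1.17 ]), 'opening': np.float64(0.714)}
```

View pics/c17.png

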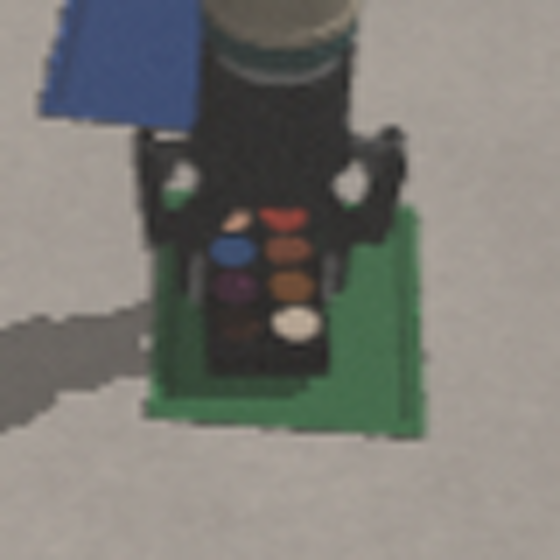

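>>> step_arm(rows="0.1 0 0 0 0 0;0 0 0 0 0 0;0 0 0 0 0 0")

```text
clock: 19.58
ee_pos: [0.4789, -0.0968, 0.0014]
eef_rot: [0.698, -0.046, 0.713, 0.045]
ft_force: [-0.1, -0.8, -0.8]
opening: 0.714
```

>>> step_arm(rows="0.05 0 0 0 0 0;0 0 0 0 0 0;0 0 0 0 0 0")

```text
clock: 19.95
ee_pos: [0.4789, -0.0968, -0.0]
eef_rot: [0.698, -0.046, 0.713, 0.045]
ft_force: [0.1, 0.5, -1.4]
opening: 0.71
```

```bash
python3 m.py;python3 look.py 18
```

```text
19.95 [ 0.4789 -0.0968 -0.    ] [ 0.1  0.5 -1.4] 0.71
[ 0.01  0.07 -0.47] [-0.   -0.18 -0.  ]
{'clock': np.float64(19.95), 'joint_pos': array([ 0.079,  0.815,  0.088,  2.096, -0.227,  0.261,  0.49 ]), 'ee_pos': array([ 0.479, -0.097, -0.   ]), 'eef_rot': array([ 0.698, -0.046,  0.713,  0.045]), 'ft_force': array([ 0.077,  0.523, -1.434]), 'opening': np.float64(0.71)}
```

>>> step_arm(rows="0.04 0 0 0 0 0;0 0 0 0 0 0;0 0 0 0 0 0")

```text
clock: 20.32
ee_pos: [0.479, -0.0968, -0.0008]
eef_rot: [0.698, -0.046, 0.713, 0.045]
ft_force: [-1.7, 0.0, 5.5]
opening: 0.711
```

>>> step_arm(rows="0.03 0 0 0 0 0;0 0 0 0 0 0;0 0 0 0 0 0")

```text
clock: 20.7
ee_pos: [0.479, -0.0968, -0.0009]
eef_rot: [0.698, -0.046, 0.713, 0.045]
ft_force: [-3.0, 0.8, 15.3]
opening: 0.708
```

```bash
python3 m.py;python3 look.py 19
```

```text
20.7 [ 0.479  -0.0968 -0.0009] [-3.   0.8 15.3] 0.708
[ 0.01  0.07 -0.48] [ 0.    -0.172  0.   ]
{'clock': np.float64(20.7), 'joint_pos': array([ 0.08 ,  0.816,  0.087,  2.096, -0.23 ,  0.257,  0.493]), 'ee_pos': array([ 0.479, -0.097, -0.001]), 'eef_rot': array([ 0.698, -0.046,  0.713,  0.045]), 'ft_force': array([-3.042,  0.845, 15.346]), 'opening': np.float64(0.708)}
```

Touchdown felt (+7, then +17 N), at the height expected. Easing off and releasing.

>>> step_arm(rows="-0.04 0 0 0 0 0;0 0 0 0 0 0")

```text
clock: 20.95
ee_pos: [0.479, -0.0968, -0.0008]
eef_rot: [0.698, -0.046, 0.713, 0.045]
ft_force: [-0.6, 1.7, 3.8]
opening: 0.711
```

>>> step_arm(rows="0 0 0 0 0 0;0 0 0 0 0 0;0 0 0 0 0 0;0 0 0 0 0 0;0 0 0 0 0 0", grip=1)

```text
clock: 21.58
ee_pos: [0.4789, -0.0968, -0.001]
eef_rot: [0.698, -0.046, 0.713, 0.045]
ft_force: [-0.1, 0.5, 0.2]
opening: 1.003
```

```bash
python3 m.py;python3 look.py 20 wrist
```

```text
21.575 [ 0.4789 -0.0968 -0.001 ] [-0.1  0.5  0.2] 1.003
[ 0.01  0.07 -0.47] [-0.   -0.18 -0.  ]
{'clock': np.float64(21.575), 'joint_pos': array([ 0.079,  0.817,  0.088,  2.096, -0.23 ,  0.259,  0.493]), 'ee_pos': array([ 0.479, -0.097, -0.001]), 'eef_rot': array([ 0.698, -0.046,  0.713,  0.045]), 'ft_force': array([-0.12 ,  0.484,  0.206]), 'opening': np.float64(1.003)}
```

View pics/wrist20b.png

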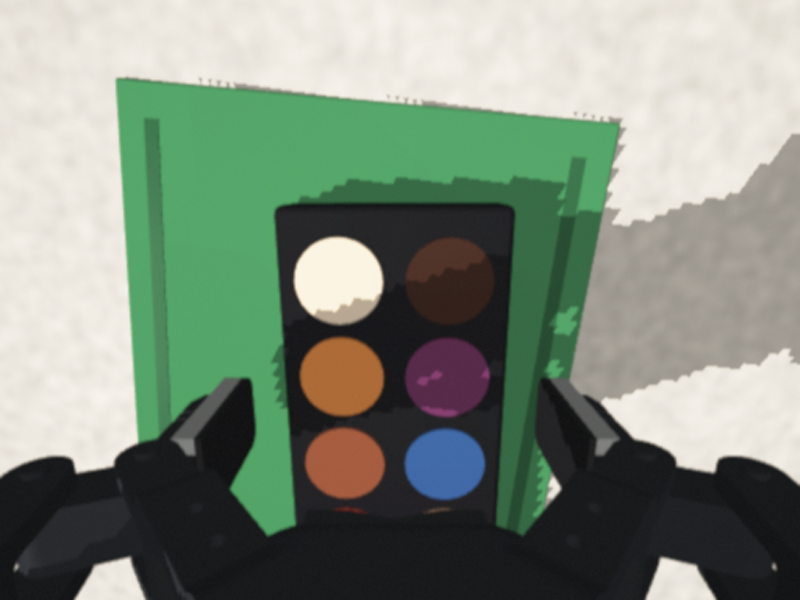

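Fingers are clear and the palette lies on the green mat. Retreating straight up, then measuring.

>>> step_arm(rows="-0.4 0 0 0 0 0;-0.7 0 0 0 0 0;-1 0 0 0 0 0;-1 0 0 0 0 0;-1 -1 0 0 0 0;-1 -1 0 0 0 0;-1 -1 0 0 0 0;0 0 0 0 0 0;0 0 0 0 0 0")

```text
clock: 22.75
ee_pos: [0.4938, -0.1846, 0.1821]
eef_rot: [0.698, -0.046, 0.713, 0.046]
ft_force: [0.4, 0.3, 0.1]
opening: 1.0
```

```bash
python3 look.py 21 wrist side scene
```

```text
{'clock': np.float64(22.75), 'joint_pos': array([ 0.164,  0.536,  0.2  ,  1.898, -0.138,  0.741,  0.57 ]), 'ee_pos': array([ 0.494, -0.185,  0.182]), 'eef_rot': array([ 0.698, -0.046,  0.713,  0.046]), 'ft_force': array([0.403, 0.309, 0.101]), 'opening': np.float64(1.0)}
```

View pics/wrist21b.png

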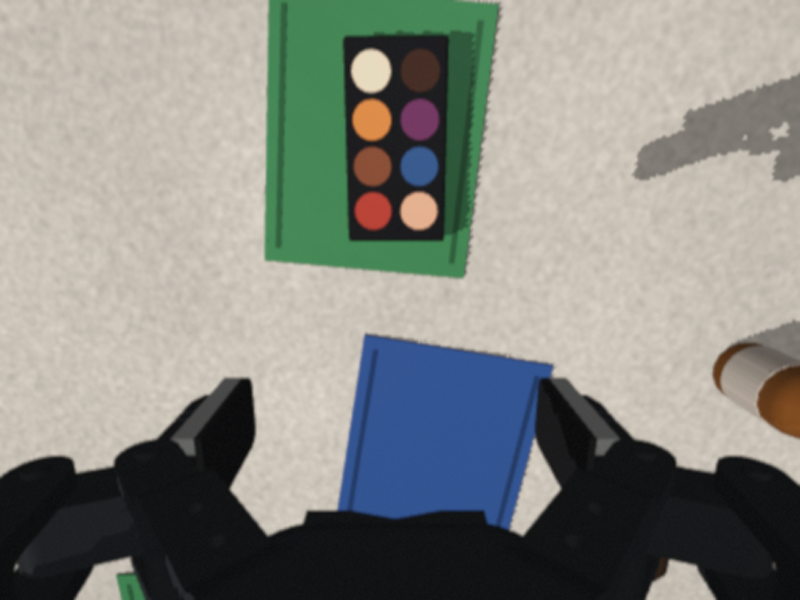

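View pics/side21b.png

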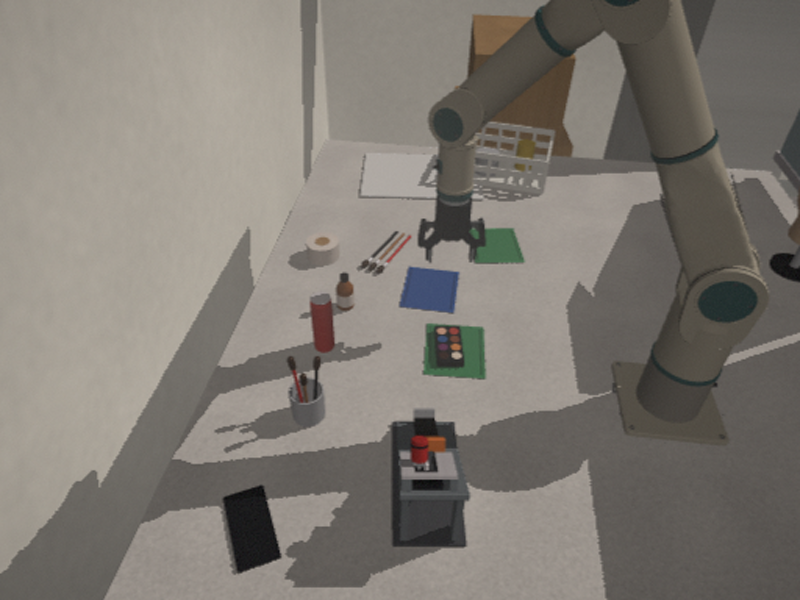

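View pics/scene21b.png

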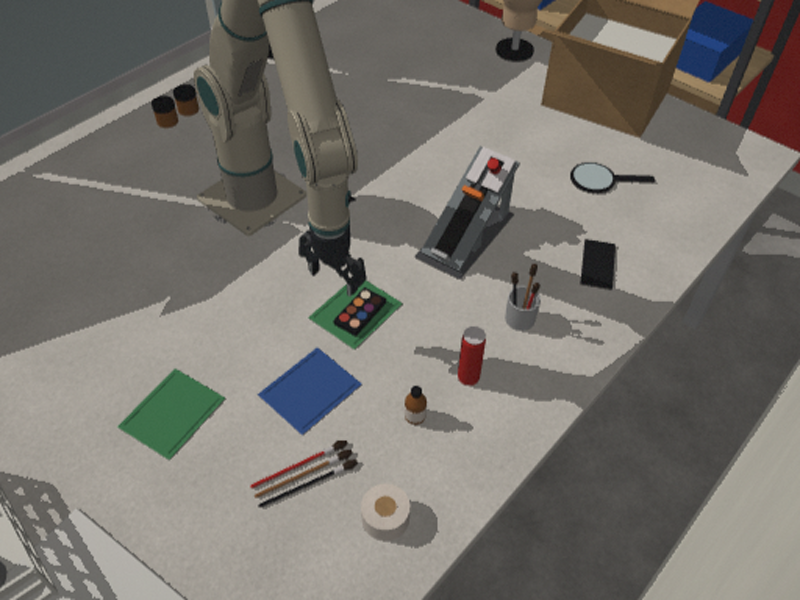

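```bash
python3 - <<'E'
from h import *
import pickle
st=pickle.load(open("st21.pkl","rb"))
px=[(371,70),(420,70),(372,119),(420,119),(372,166),(419,166),(373,211),(419,211)]
print("wrist",np.mean([onz("wrist",u/1.5625-.2,v/1.5625-.2,.021,st) for u,v in px],0))
px=[(441,331),(456,331),(442,339),(456,339),(442,347),(456,347),(442,356),(457,356)]
print("side",np.mean([onz("side",u/1.5625-.2,v/1.5625-.2,.021) for u,v in px],0))
E
```

```text
wrist [ 0.47947863 -0.09702893  0.021     ]
side [ 0.47854217 -0.09788741  0.021     ]
```

The palette centre is 15 mm from the mat's centre (limit 30) in both cameras. The knob is still in the notch and the other things haven't moved. Handing in.

```bash
python3 -c "
from bench import bot
print(bot.job_done(), bot.get_state()['clock'])"
```

```text
the job is handed in; nothing more can be done
the job is handed in; nothing more can be done
```

I pulled the jaw back by its knob and parked it in the notch. I then let go, took the palette out, and set it down colours up on the green mat nearest the base. I handed the job in about 23 s into the 53 s allowed; it reports no verdict.

**Last checks**
- **Palette:** its centre measures about (0.479, −0.097), against the mat's centre at (0.4645, −0.0965). That is about 15 mm off, within the 30 mm limit, and the wrist and side cameras agree to about 1 mm. It looks flat and at rest on the mat.
- **Offset:** it is deliberate. Setting down at the exact centre would have taken joint 6 past its lower limit, so I moved 15 mm outward and tilted the tool slightly (about 0.02 rad).
- **Jaw:** when I let go, the arm's position put it at about 0.034 m and the knob at about 0.023 m. The last side and scene pictures still show the knob in the notch.
- **Other things:** by eye, the spray can, brush pot and amber bottle stand where they were. I did not measure them.
- **Robot:** the gripper is open and clear of everything, with the measured force near zero.

One move call was refused because a number was over 1, and nothing moved; I sent it again split in two. No check failed or disagreed.

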